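# Load the cheese press with staggered slotted weights

## Task

Load the cheese press: hang the large red slotted weight on the press's hanger first, flat on the pan with the stem fully home in its slot, then hang the smaller green weight flat on top of it in the same way, with its slot opening towards the opposite side from the red one's so that they cannot slide off together. Leave both weights hanging free, and do not shift the teapot, the yellow canister or the cup stack.

Things in the scene. Friction and masses are not known exactly. Their poses are not given: they have to be found in the camera images.
- red_weight_center (a point): Centre (half-way up, 7 mm above the underside) of the large red slotted disc weight: 100 mm across, 14 mm thick, about 0.3 kg, lying flat at the start. z up; its slot opens towards its +x: 18 mm wide, from the rim to 9 mm past the axis, so the 10 mm stem stands on the disc's axis (4 mm play all round) when fully home. An upright handle stands on the opposite (-x) side.
- red_weight_grip (a point): Middle of the red weight's upright handle, 75 mm from the disc's axis on the side away from the slot (its -x), 30 mm above the underside; axes as the weight's centre. The handle is a plate 12 mm thick along y, 32 mm long along x and 50 mm high from the underside up; pinch it from above.
- green_weight_center (a point): Centre (half-way up, 7 mm above the underside) of the smaller green slotted disc weight: 84 mm across, 14 mm thick, about 0.2 kg, lying flat at the start. z up; its slot opens towards its +x: 18 mm wide, from the rim to 9 mm past the axis, so the 10 mm stem stands on the disc's axis (4 mm play all round) when fully home. An upright handle stands on the opposite (-x) side.
- green_weight_grip (a point): Middle of the green weight's upright handle, 75 mm from the disc's axis on the side away from the slot (its -x), 30 mm above the underside; axes as the weight's centre. The handle is a plate 12 mm thick along y, 32 mm long along x and 50 mm high from the underside up; pinch it from above.
- hanger_pan (a point): Centre of the top of the steel hanger's pan, on the stem's axis. Pan 72 mm across, 6 mm thick, top about 75 mm above the worktop when empty, free air below. Upright stem 10 mm thick goes up 125 mm to the beam, from which it hangs by a loop 36 mm wide. z up the stem; +x runs under the beam towards the post; weights can slide in from the open sides +y, -y and -x.
- beam_end (a point): Centre of the wooden beam right above the hanger (200 mm above the worktop when empty). The beam is 18 mm wide and 24 mm tall; from here it runs 280 mm along +x to its pivot on the post and 20 mm the other way.
- mould_top (a point): Centre of the top of the steel cheese mould, fixed: a pot 106 mm across (114 at its foot), top 110 mm above the worktop, on a base board 150 mm wide and 20 mm thick that begins 85 mm from the stem; its axis is 155 mm from the stem along +x. The post, 230 mm high, is 280 mm from the stem.
- beam (a joint): Tilt of the press's beam about its pivot on the post, 280 mm from the stem, rad: 0 = empty; it grows as the sprung beam sinks under load (0.1 at its stop). Both weights on the hanger lower the pan by about 10 to 20 mm.
- hanger (a joint): Swing of the hanger about its hook in the plane of the beam, rad (limits +-0.3); it hangs nearly upright at 0 plus the small beam tilt and is lightly damped. It does not swing across the beam.
- teapot_center (a point): Aluminium teapot, bystander, standing on the worktop: body 124 mm across, 140 mm high with its knob, spout and handle to 105 mm from the axis; point on its axis 56 mm above its foot.
- canister_center (a point): Yellow plastic canister with a twist cap, bystander: 90 mm across, 157 mm high; point on its axis, half-way up.
- cups_center (a point): Stack of four white ceramic cups, bystander: 80 mm across, 106 mm high; point on its axis, half-way up.
Mind the look-alikes: they are no part of the job. Leave any pink look-alike of the part that bears green_weight_center alone.

How it is judged:
By the outcome, as a careful person would: the job done as asked, in the order asked, and still so for the second after the job is handed in, with the robot touching nothing.
It also fails if it takes over 61 s, if anything falls off the work surface, if the arm or the gripper's body presses on something with over 40 N, if the wrist force passes 120 N, or if a joint passes its speed limit or range.

## Robot

A 6-joint arm with a two-finger parallel gripper is mounted at the origin on the work surface. World frame = base frame: x ahead of the robot, y to its left, z up, the work surface at z = 0. Lengths are in m, angles in rad, forces in N, time in s.
With the tool pointing down it reaches from about 0.25 to 0.725 m from the base axis. Payload 4 kg.
Tool frame: the origin (TCP) lies at the very end of the fingers, on their centre line; the grasp point (between the pads) lies 19 mm behind it; x points along the fingers, z is the direction in which the jaws open and shut, and the axes are right-handed (so a half turn about x gives the same grasp; the last joint's range is limited). The gripper opens to 85 mm and grips with 20 to 120 N. Pads are 22 mm wide; open, the fingers measure 114 mm over their backs; the gripper's body (76 mm by 85 mm) begins 54 mm behind the grasp point. The pads swing forward as they close: fully open they stand 13 mm farther back than shut.
Start: joints at [0, 0.241, 0.005, 1.335, 0, 1.571], TCP at [0.5, -0, 0.231] pointing down, gripper open.
Joint ranges: [-2.72, 2.72], [-1.05, 1.87], [-1.09, 1.28], [-1.99, 2.15], [-1.42, 1.44], [-3.14, 3.14]. Speed limits (rad/s): [2.79, 2.79, 3.14, 3.14, 3.14, 3.14].

## Interface

Orientations are given as a unit quaternion [x, y, z, w].
In Python, from workcell import bot gives the robot as it stands.
- The arm moves only by the tool step_arm, never from a script. Its argument "series" is a list of rows, each an object of numbers: "x", "y", "z": the shift along the world's x, y, z in cm; "twist": the turn about the world's z in degrees; "jaw": the finger opening in cm, from 0 to 8.54. In form: [{"x": .., "y": .., "z": .., "twist": .., "jaw": ..}, ...]. A call has 1 to 10 rows; each row is the pose to reach, as a shift and turn from the pose measured when the call began; what a row does not reach only later rows make up. A row lasts 1/12 s, in which the tool goes at most 41.7 mm and 7.16 degrees, less where a joint would pass 70% of its speed; a pose out of reach is approached as far as the arm can. A call with a gripper value outside its range is refused whole. The fingers move at their own pace and stop on an object; the grip force is fixed at half the most. Time passes only in rows, so rows that repeat a pose let the fingers close. It gives the time, the measured TCP pose, the force and the opening at its end, in the units of the state.
- bot.get_obs(): the state, without advancing time (a new reading comes with each control period).
- bot.camera(name): name is "scene" or "side" or "wrist"; returns (picture, depth): 420x560x3 uint8, red, green, blue; 420x560 float32, m along the optical axis (not along the pixel's ray), 0 where there is no reading.
- bot.camera_info(name): a dict with "camera_matrix" (3x3 intrinsics, pixels), "R" (3x3) and "t" (3): a world point X has camera coordinates R X + t; the wrist camera has in their place "mount" (4x4, takes a point from camera to tool coordinates, whose origin is the TCP and whose axes are the tool frame's). Camera axes: x right, y down, z forward; pixel columns grow to the right and rows downward; lengths in m; the calibration is good to about 2 mm. The wrist camera is an equidistant fisheye: a pixel r from the principal point sees the ray r / f radians off the axis. A picture is of the moment at which its call begins: read the wrist's pose just before it. camera_info takes no time and is no camera call.
- bot.job_done(): hands the job in, once; it reports no verdict.
The state is a dict: "clock": time; "joint_pos": joint angles; "joint_vel": joint speeds; "tau": joint torques, N m; "eef_pos": TCP position; "tool_rot": TCP orientation; "ft_force": force on the tool from outside, world axes, zero at the start; "ft_torque": the same for the moment, N m; "grip_width": finger opening in m.
Only numpy, scipy, OpenCV 4.12 (cv2) and the standard library are available. Lean on these libraries where they do the work, as an engineer would, in place of code of your own. Each camera call takes 0.05 s, during which the arm holds its last target.

## Working session

There is one attempt and no reset: what is moved stays moved. The work goes in short steps, Python scripts to look and compute and a tool call to move; the robot and the scene stay as the last step left them, time stands still between calls to the robot, and variables do not carry over. Pictures are saved under pics/ and viewed, and the job is handed in when it is done.

Besides the shell and the picture viewer there is one more tool, called after "Request:" in YAML: its name, and indented under it one key for each argument. step_arm: Moves the arm, as the interface text tells. Its arguments: {"type":"object","properties":{"series":{"type":"array","items":{"type":"object","properties":{"x":{"type":"number"},"y":{"type":"number"},"z":{"type":"number"},"twist":{"type":"number"},"jaw":{"type":"number"}}}}},"required":["series"]}

```bash
mkdir -p pics; ls; cat > h.py <<'E'
import numpy as np, cv2
from workcell import bot
def snap(n,f):
    im,d=bot.camera(n); cv2.imwrite('pics/'+f+'.png',im[:,:,::-1]); np.savez('pics/'+f+'.npz',im=im,d=d); return im,d
def cloud(n,d):
    i=bot.camera_info(n);K=np.array(i['camera_matrix']);R=np.array(i['R']);t=np.array(i['t'])
    v,u=np.mgrid[:d.shape[0],:d.shape[1]]
    p=np.stack([(u-K[0,2])/K[0,0]*d,(v-K[1,2])/K[1,1]*d,d],-1)
    P=(p-t)@R; P[d<=0]=np.nan
    return P
E
python3 - <<'E'
from h import *
o=bot.get_obs(); print({k:np.round(v,3) for k,v in o.items()})
for n in ['scene','side','wrist']:
    snap(n,n+'0'); print(n,{k:np.round(np.array(v),3).tolist() for k,v in bot.camera_info(n).items() if not isinstance(v,str)})
E
```

```text
pics
{'clock': np.float64(0.0), 'joint_pos': array([-0.   ,  0.241,  0.004,  1.335,  0.   ,  1.571]), 'joint_vel': array([-0.002,  0.001,  0.   ,  0.   , -0.001,  0.   ]), 'tau': array([ 1.0000e-03, -3.7232e+01,  2.5241e+01,  1.7000e-02,  0.0000e+00,
        0.0000e+00]), 'eef_pos': array([0.499, 0.   , 0.23 ]), 'tool_rot': array([ 0.   ,  0.708, -0.   ,  0.706]), 'ft_force': array([ 0.155,  0.13 , -0.026]), 'ft_torque': array([0.034, 0.002, 0.01 ]), 'grip_width': np.float64(0.085)}
scene {'camera_matrix': [[456.643, 0.0, 274.331], [0.0, 456.643, 205.011], [0.0, 0.0, 1.0]], 'R': [[0.339, 0.941, 0.005], [0.743, -0.265, -0.614], [-0.577, 0.212, -0.789]], 't': [-0.202, -0.345, 1.847]}
side {'camera_matrix': [[503.913, 0.0, 278.085], [0.0, 503.913, 212.478], [0.0, 0.0, 1.0]], 'R': [[0.844, -0.537, -0.014], [-0.361, -0.548, -0.754], [0.397, 0.641, -0.656]], 't': [-0.471, 0.329, 1.279]}
wrist {'camera_matrix': [[325.192, 0.0, 277.515], [0.0, 325.192, 213.69], [0.0, 0.0, 1.0]], 'mount': [[0.001, -0.307, 0.952, -0.143], [0.001, -0.952, -0.307, 0.079], [1.0, 0.001, -0.001, -0.001], [0.0, 0.0, 0.0, 1.0]]}
```

View pics/scene0.png

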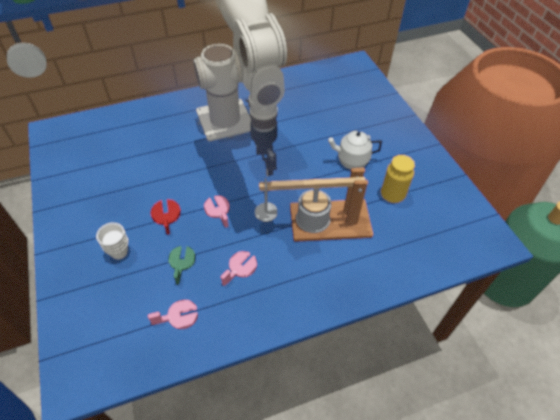

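View pics/side0.png

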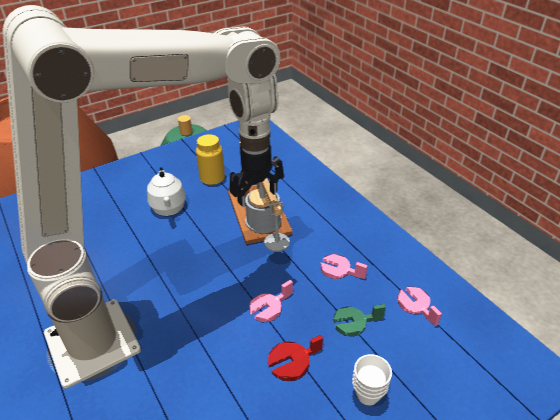

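View pics/wrist0.png

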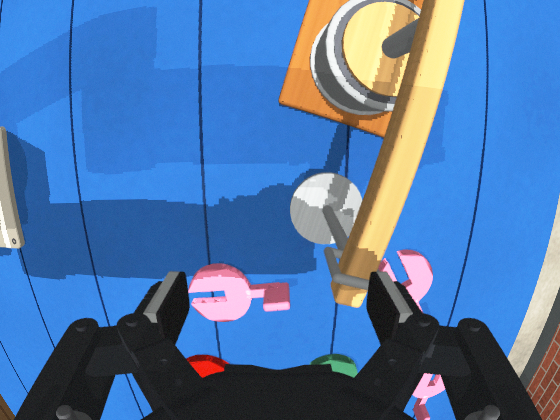

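The wrist view shows the pan at about (326,208), with the stem leaning to the beam end near (350,300). In the scene view red is at (166,212) and green at (181,258), and three pinks are nearby. Next I'll measure the weights, hanger and bystanders.

```bash
cat >> h.py <<'E'
def cmask(im,c):
    h=cv2.cvtColor(im,cv2.COLOR_RGB2HSV);H,S,V=[h[...,i].astype(int) for i in range(3)]
    if c=='red': return ((H<6)|(H>174))&(S>190)&(V>70)
    if c=='green': return (H>55)&(H<90)&(S>100)&(V>40)
    if c=='pink': return ((H<6)|(H>160))&(S>60)&(S<175)&(V>150)
def clean(m,k=1):
    n,l,s,_=cv2.connectedComponentsWithStats(m.astype(np.uint8)); return l,s
def f3(*a): return [np.round(x*1000,1).tolist() for x in a]
E
python3 - <<'E'
from h import *
for n in ['scene','side']:
    z=np.load(f'pics/{n}0.npz');im,d=z['im'],z['d'];P=cloud(n,d)
    for c in ['red','green','pink']:
        m=cmask(im,c)&(np.abs(P[...,2]-.03)<.045)&(P[...,0]>.1)&(P[...,0]<1)&(abs(P[...,1])<.8)
        l,s=clean(m)
        for i in range(1,len(s)):
            if s[i,4]<60: continue
            Q=P[l==i]; q=Q[(Q[:,2]<.02)&(Q[:,2]>.008)]; t=Q[Q[:,2]>.043]
            mm=(l==i).astype(np.uint8)
            (cx,cy),r=cv2.minEnclosingCircle(q[:,:2].astype(np.float32)*1000) if len(q)>5 else ((0,0),0)
            print(n,c,s[i].tolist(),'disc',len(q),f3(np.median(q,0)),'circ',round(cx,1),round(cy,1),round(r,1),'handle',len(t),f3(t.mean(0)) if len(t) else '')
P=cloud('side',np.load('pics/side0.npz')['d'])
# floor height & generic
print(f3(P[380,200],P[240,277],P[246,270],P[205,278]))
E
```

```text
scene pink [205, 196, 24, 25, 361] disc 310 [[431.6, -150.7, 13.2]] circ 428.3 -149.0 46.6 handle 28 [[501.2, -141.3, 49.3]]
scene pink [151, 200, 29, 18, 127] disc 116 [[370.1, -319.3, 12.4]] circ 383.6 -318.4 48.3 handle 0 
scene pink [222, 252, 34, 27, 491] disc 423 [[677.7, -137.1, 12.7]] circ 672.1 -143.2 50.7 handle 35 [[711.8, -196.3, 48.6]]
scene pink [161, 301, 36, 27, 573] disc 533 [[772.0, -351.4, 12.9]] circ 771.7 -356.6 51.1 handle 0 
side red [269, 336, 53, 45, 1278] disc 1103 [[389.1, -327.5, 14.3]] circ 404.4 -322.4 68.5 handle 59 [[457.9, -329.8, 49.0]]
side green [334, 304, 51, 32, 890] disc 680 [[587.7, -316.5, 14.0]] circ 603.3 -319.2 64.5 handle 52 [[649.9, -336.7, 49.1]]
side pink [321, 254, 46, 25, 690] disc 515 [[673.0, -142.4, 14.0]] circ 685.1 -151.9 66.0 handle 46 [[705.3, -200.1, 49.4]]
side pink [250, 280, 43, 42, 703] disc 578 [[424.2, -147.8, 14.3]] circ 433.0 -151.3 53.2 handle 47 [[494.8, -143.3, 49.0]]
side pink [398, 287, 32, 29, 601] disc 557 [[765.0, -354.3, 13.8]] circ 766.6 -356.2 52.0 handle 0 
side pink [431, 306, 10, 20, 71] disc 6 [[758.9, -437.0, 15.4]] circ 759.1 -437.4 2.4 handle 52 [[763.0, -423.7, 49.3]]
[[182.5, -246.7, 2.8], [542.7, -20.7, 88.0], [518.8, -21.2, 77.5], [549.1, -19.1, 213.2]]
```

```bash
python3 - <<'E'
import cv2
a=cv2.imread('pics/side0.png');cv2.imwrite('pics/side0c.png',cv2.resize(a[150:420,210:460],None,fx=2.2,fy=2.2,interpolation=2))
a=cv2.imread('pics/scene0.png');cv2.imwrite('pics/scene0c.png',cv2.resize(a[120:340,80:420],None,fx=2.3,fy=2.3,interpolation=2))
E
```

```text
(no output)
```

View pics/side0c.png

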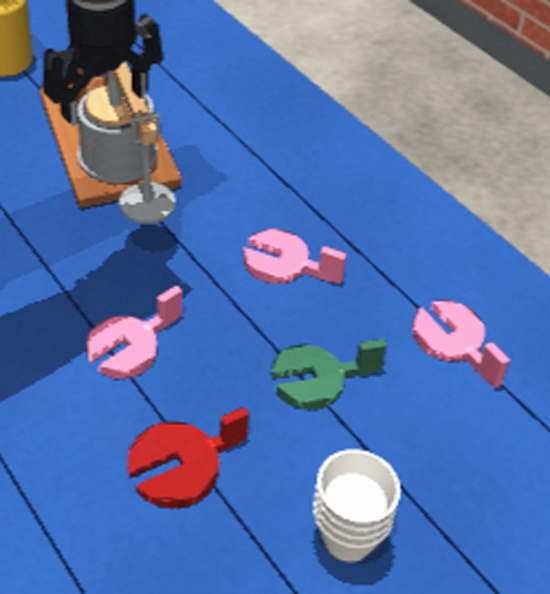

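View pics/scene0c.png

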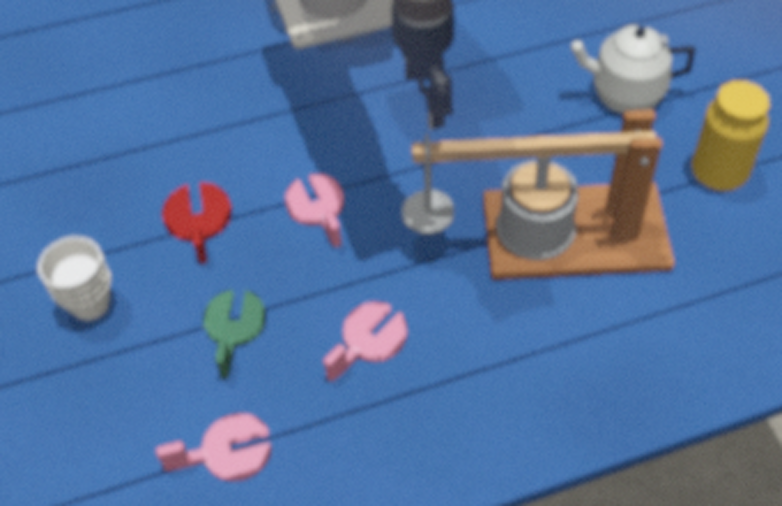

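```bash
cat >> h.py <<'E'
def rayplane(n,uv,z):
    i=bot.camera_info(n);K=np.array(i['camera_matrix']);R=np.array(i['R']);t=np.array(i['t'])
    uv=np.atleast_2d(np.asarray(uv,float)); r=np.c_[(uv[:,0]-K[0,2])/K[0,0],(uv[:,1]-K[1,2])/K[1,1],np.ones(len(uv))]@R
    c=-R.T@t; return c+r*((z-c[2])/r[:,2])[:,None]
def proj(n,X):
    i=bot.camera_info(n);K=np.array(i['camera_matrix']);p=np.atleast_2d(X)@np.array(i['R']).T+np.array(i['t']);q=p@K.T;return q[:,:2]/q[:,2:]
E
python3 - <<'E'
from h import *
from scipy.optimize import least_squares
for n in ['side','scene']:
    z=np.load(f'pics/{n}0.npz');im,d=z['im'],z['d'];P=cloud(n,d)
    h=cv2.cvtColor(im,cv2.COLOR_RGB2HSV)
    for c,r,box in [('red',50,(140,190,190,235)),('green',42,(160,240,200,285))]:
        if n=='side': box=(0,0,560,420)
        H,S=h[...,0],h[...,1]
        m=((H<6)|(H>172))&(S>150) if c=='red' else (H>50)&(H<95)&(S>70)
        B=np.zeros_like(m);B[box[1]:box[3],box[0]:box[2]]=1;m=m&B&(P[...,0]>.2)&(P[...,0]<.9)&(abs(P[...,1])<.6)
        l,s=clean(m);i=1+np.argmax(s[1:,4]);m=l==i
        v,u=np.nonzero(m&(P[...,2]>.006)&(P[...,2]<.022)); 
        Q=rayplane(n,np.c_[u,v],.014)[:,:2]*1000
        hv=m&(P[...,2]>.044); v,u=np.nonzero(hv); T=rayplane(n,np.c_[u,v],.050)[:,:2]*1000
        # disc: fit using outline pts: hull pts away from handle
        c0=Q.mean(0); hd=T.mean(0)-c0 if len(T) else np.array([70,0]);hd/=np.linalg.norm(hd)
        hull=cv2.convexHull(Q.astype(np.float32))[:,0]
        # top-surface far rim only (bottom side near camera contaminated)
        cam=-np.array(bot.camera_info(n)['R']).T@np.array(bot.camera_info(n)['t'])
        a=hull-c0; ok=(a@hd<r*.8)
        g=least_squares(lambda p:np.linalg.norm(hull[ok]-p,axis=1)-r,c0,loss='soft_l1')
        print(n,c,s[i].tolist(),'circle',g.x.round(1),ok.sum(),'res',np.abs(g.fun).mean().round(1),'handle top',len(T),T.mean(0).round(1) if len(T) else '', T.min(0).round(),T.max(0).round(), 'dir deg',np.degrees(np.arctan2(*(T.mean(0)-g.x)[::-1])).round(1))
# beam via scene: wood points at z .17-.215
z=np.load('pics/scene0.npz');im,d=z['im'],z['d'];P=cloud('scene',d)
m=(P[...,2]>.192)&(P[...,2]<.222)&(np.arange(420)[:,None]>170)&(np.arange(420)[:,None]<200)&(np.arange(560)[None]>255)&(np.arange(560)[None]<352)
Q=P[m];h=cv2.cvtColor(im,cv2.COLOR_RGB2HSV)[m];Q=Q[(h[:,0]<25)&(h[:,1]>80)]
vx,vy,x0,y0=cv2.fitLine(Q[:,:2].astype(np.float32),cv2.DIST_HUBER,0,.01,.01)[:,0];print('beam',len(Q),vx,vy,x0,y0,np.degrees(np.arctan2(vy,vx)),Q[:,2].mean(),Q.min(0),Q.max(0))
# pan in both
for n,b in [('side',(255,225,300,260)),('scene',(245,195,285,225))]:
    z=np.load(f'pics/{n}0.npz');P=cloud(n,z['d']);S=P[b[1]:b[3],b[0]:b[2]]
    q=S[(S[...,2]>.066)&(S[...,2]<.084)];print(n,len(q),q.mean(0).round(4),q.min(0).round(3),q.max(0).round(3), cv2.minEnclosingCircle(q[:,:2].astype(np.float32)*1000))
    m=((P[...,2]>.066)&(P[...,2]<.084));B=np.zeros_like(m);B[b[1]:b[3],b[0]:b[2]]=1;v,u=np.nonzero(m&B)
    Q=rayplane(n,np.c_[u,v],.075)[:,:2]*1000;print('ray',cv2.minEnclosingCircle(Q.astype(np.float32)),cv2.fitEllipse(cv2.convexHull(Q.astype(np.float32))))
E
```

```text
side red [269, 336, 54, 45, 1330] circle [ 384.2 -321.4] 20 res 1.5 handle top 61 [ 458.2 -330.2] [ 444. -338.] [ 474. -322.] dir deg -6.9
side green [334, 304, 51, 32, 901] circle [ 580.3 -309.5] 18 res 1.6 handle top 52 [ 650.  -337.2] [ 635. -347.] [ 667. -328.] dir deg -21.7
scene red [151, 201, 29, 32, 452] circle [ 393.5 -320.6] 21 res 2.2 handle top 26 [ 466.6 -326.1] [ 449. -331.] [ 484. -321.] dir deg -4.3
scene green [169, 247, 26, 36, 505] circle [ 586.7 -307. ] 18 res 1.4 handle top 38 [ 658.5 -333.9] [ 644. -342.] [ 675. -325.] dir deg -20.6
beam 351 0.2833585 0.95901406 0.59389186 0.12000108 73.539246 0.20850588707030263 [ 0.54566259 -0.02801715  0.19237309] [0.63105064 0.24470816 0.21760381]
side 359 [ 0.5446 -0.017   0.0753] [ 0.511 -0.051  0.066] [0.582 0.026 0.084] ((546.3402709960938, -11.973196029663086), 39.28730773925781)
ray ((546.3607788085938, -15.170361518859863), 38.35024642944336) ((546.1795043945312, -14.711759567260742), (71.23021697998047, 76.83638000488281), 148.1286163330078)
scene 307 [ 0.5518 -0.0132  0.074 ] [ 0.511 -0.048  0.068] [0.587 0.023 0.083] ((548.9395751953125, -11.903326034545898), 38.15572738647461)
ray ((550.7459106445312, -12.783134460449219), 37.56318664550781) ((550.9625854492188, -12.882347106933594), (71.02728271484375, 74.01181030273438), 73.72537231445312)
```

Request:
step_arm:
  series:
    - {"x":-0.5,"y":-4,"z":0,"twist":-7}
    - {"x":-1,"y":-8,"z":0,"twist":-14}
    - {"x":-1.5,"y":-12,"z":0,"twist":-21}
    - {"x":-2,"y":-16,"z":0,"twist":-28}
    - {"x":-2.5,"y":-20,"z":0,"twist":-35}
    - {"x":-3,"y":-24,"z":0,"twist":-42}
    - {"x":-3.3,"y":-28,"z":-1,"twist":-49}
    - {"x":-3.6,"y":-31,"z":-2,"twist":-56}
    - {"x":-3.8,"y":-33,"z":-3,"twist":-63}
    - {"x":-3.8,"y":-33,"z":-3,"twist":-70}

```text
$.series[0]: bad value
```

```bash
python3 - <<'E'
from h import *
o=bot.get_obs(); print({k:np.round(v,3).tolist() for k,v in o.items()})
E
```

```text
{'clock': 0.15, 'joint_pos': [-0.0, 0.241, 0.004, 1.335, 0.0, 1.571], 'joint_vel': [-0.001, -0.001, 0.005, -0.001, -0.001, 0.0], 'tau': [-0.002, -37.263, 25.264, 0.012, -0.0, 0.0], 'eef_pos': [0.5, 0.0, 0.231], 'tool_rot': [0.0, 0.708, 0.0, 0.707], 'ft_force': [-0.099, 0.768, -0.29], 'ft_torque': [-0.002, 0.048, 0.014], 'grip_width': 0.085}
```

The call was refused, probably because the rows had no jaw value. I'll send it again with jaw in every row.

Request:
step_arm:
  series:
    - {"x":-0.5,"y":-4,"z":0,"twist":-7,"jaw":8.5}
    - {"x":-1,"y":-8,"z":0,"twist":-14,"jaw":8.5}
    - {"x":-1.5,"y":-12,"z":0,"twist":-21,"jaw":8.5}
    - {"x":-2,"y":-16,"z":0,"twist":-28,"jaw":8.5}
    - {"x":-2.5,"y":-20,"z":0,"twist":-35,"jaw":8.5}
    - {"x":-3,"y":-24,"z":0,"twist":-42,"jaw":8.5}
    - {"x":-3.3,"y":-28,"z":-1,"twist":-49,"jaw":8.5}
    - {"x":-3.6,"y":-31,"z":-2,"twist":-56,"jaw":8.5}
    - {"x":-3.8,"y":-33,"z":-3,"twist":-63,"jaw":8.5}
    - {"x":-3.8,"y":-33,"z":-3,"twist":-70,"jaw":8.5}

```text
clock: 0.98
eef_pos: [0.4594, -0.3335, 0.1975]
tool_rot: [0.409, 0.579, -0.409, 0.575]
ft_force: [0.1, -0.1, 0.7]
grip_width: 0.0849
```

```bash
python3 - <<'E'
from h import *
o=bot.get_obs(); print({k:np.round(v,3).tolist() for k,v in o.items()})
E
```

```text
{'clock': 0.983, 'joint_pos': [-0.628, 0.395, 0.132, 1.314, -0.0, 2.176], 'joint_vel': [0.051, -0.039, -0.014, 0.042, 0.039, 1.483], 'tau': [-1.553, -45.184, 26.106, -0.333, -0.183, -1.413], 'eef_pos': [0.459, -0.334, 0.197], 'tool_rot': [0.409, 0.579, -0.409, 0.575], 'ft_force': [0.077, -0.11, 0.74], 'ft_torque': [0.099, 0.032, 0.02], 'grip_width': 0.085}
```

Request:
step_arm:
  series:
    - {"x":0.2,"y":0.4,"z":-1,"twist":-7,"jaw":8.5}
    - {"x":0.2,"y":0.4,"z":-1,"twist":-14,"jaw":8.5}
    - {"x":0.2,"y":0.4,"z":-1,"twist":-21,"jaw":8.5}
    - {"x":0.2,"y":0.4,"z":-1,"twist":-25,"jaw":8.5}
    - {"x":0.2,"y":0.4,"z":-1,"twist":-25,"jaw":8.5}
    - {"x":0.2,"y":0.4,"z":-1,"twist":-25,"jaw":8.5}

```text
clock: 1.48
eef_pos: [0.4612, -0.3294, 0.1871]
tool_rot: [0.524, 0.477, -0.523, 0.473]
ft_force: [0.2, 0.5, -1.0]
grip_width: 0.0846
```

```bash
cat >> h.py <<'E'
from scipy.spatial.transform import Rotation as Ro
def wpose():
    o=bot.get_obs(); return np.array(o['eef_pos']),Ro.from_quat(o['tool_rot']).as_matrix()
def wsnap(f):
    p,R=wpose(); im,d=snap('wrist',f); np.savez('pics/'+f+'.npz',im=im,d=d,p=p,R=R); return im,d,p,R
def wrays(uv,p,R):
    i=bot.camera_info('wrist');K=np.array(i['camera_matrix']);M=np.array(i['mount'])
    uv=np.atleast_2d(np.asarray(uv,float));x=(uv-[K[0,2],K[1,2]])/[K[0,0],K[1,1]];r=np.linalg.norm(x,axis=1)+1e-9
    dc=np.c_[x*(np.sin(r)/r)[:,None],np.cos(r)]
    return p+R@M[:3,3],dc@M[:3,:3].T@R.T,dc
def wplane(uv,p,R,z):
    c,D,_=wrays(uv,p,R);return c+D*((z-c[2])/D[:,2])[:,None]
def wcloud(d,p,R):
    v,u=np.mgrid[:d.shape[0],:d.shape[1]];c,D,dc=wrays(np.c_[u.ravel(),v.ravel()],p,R)
    P=c+D*(d.ravel()/np.maximum(dc[:,2],1e-3))[:,None];P[(d.ravel()<=0)|(dc[:,2]<.05)]=np.nan;return P.reshape(d.shape+(3,))
def yaw(R): return np.degrees(np.arctan2(R[1,1],R[0,1]))  # azimuth of tool y
E
python3 - <<'E'
from h import *
im,d,p,R=wsnap('w1');print(p,yaw(R),np.round(R,3))
E
```

```text
[ 0.46123245 -0.32940381  0.18706381] -5.541172371014486 [[-0.004  0.995 -0.097]
 [ 0.005 -0.097 -0.995]
 [-1.    -0.004 -0.004]]
```

View pics/w1.png

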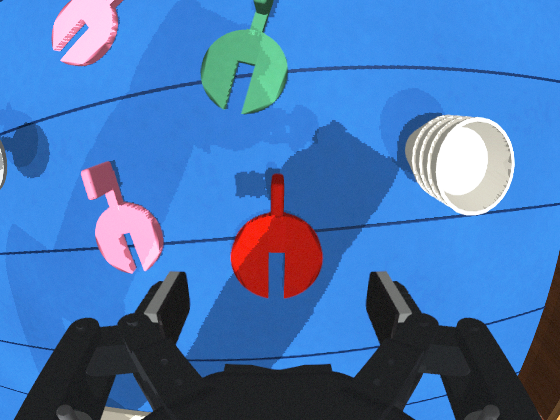

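The wrist view shows the red disc at about (277,255), with its handle straight up at (277,195) and its slot opening down. The cups are at (460,165).

```bash
cat >> h.py <<'E'
from scipy.optimize import least_squares
def wmeas(f,c,r,z0=0,box=None,dep=True):
    z=np.load('pics/'+f+'.npz');im,d,p,R=[z[k] for k in('im','d','p','R')];P=wcloud(d,p,R)
    h=cv2.cvtColor(im,cv2.COLOR_RGB2HSV);H,S=h[...,0],h[...,1]
    m=((H<6)|(H>172))&(S>185) if c=='red' else (H>50)&(H<95)&(S>60)
    if box: B=np.zeros_like(m);B[box[1]:box[3],box[0]:box[2]]=1;m&=B
    l,s=clean(m);i=1+np.argmax(s[1:,4]);m=l==i
    v,u=np.nonzero(m&(abs(P[...,2]-z0-.014)<.006));Q=wplane(np.c_[u,v],p,R,z0+.014)[:,:2]*1000
    v,u=np.nonzero(m&(P[...,2]>z0+.044));T=wplane(np.c_[u,v],p,R,z0+.05)[:,:2]*1000
    c0=Q.mean(0);hd=(T.mean(0)-c0);hd/=np.linalg.norm(hd)
    hull=cv2.convexHull(Q.astype(np.float32))[:,0];ok=(hull-c0)@hd<.75*r
    g=least_squares(lambda q:np.linalg.norm(hull[ok]-q,axis=1)-r,c0,loss='soft_l1')
    tb=cv2.minAreaRect(T.astype(np.float32)) if len(T)>4 else None
    print(f,c,s[i].tolist(),'med z',np.nanmedian(P[...,2][m&(P[...,2]<z0+.02)]).round(4),'centre',g.x.round(1),'res',np.abs(g.fun).mean().round(2),'top',len(T),T.mean(0).round(1),tb,'dist',np.linalg.norm(T.mean(0)-g.x).round(1),'dir',np.degrees(np.arctan2(*(T.mean(0)-g.x)[::-1])).round(1))
    return g.x,T.mean(0)
E
python3 - <<'E'
from h import *
wmeas('w1','red',50);
try: wmeas('w1','green',42)
except Exception as e: print(e)
E
```

```text
w1 red [231, 174, 91, 124, 5829] med z 0.0147 centre [ 384.9 -319.8] res 0.37 top 438 [ 461.5 -328.2] ((461.3493957519531, -328.23388671875), (10.884844779968262, 31.589384078979492), 84.54623413085938) dist 77.1 dir -6.3
w1 green [201, 0, 87, 114, 5378] med z 0.0144 centre [ 582.1 -307.6] res 0.23 top 60 [ 637.7 -331.3] ((636.9998168945312, -331.038330078125), (11.100716590881348, 4.842972755432129), 83.0556869506836) dist 60.4 dir -23.1
```

Request:
step_arm:
  series:
    - {"x":0,"y":0.1,"z":-4,"twist":-0.5,"jaw":6}
    - {"x":0,"y":0.1,"z":-8,"twist":-0.5,"jaw":5}
    - {"x":0,"y":0.1,"z":-12,"twist":-0.5,"jaw":4.5}
    - {"x":0,"y":0.1,"z":-15,"twist":-0.5,"jaw":4}
    - {"x":0,"y":0.1,"z":-17,"twist":-0.5,"jaw":3.5}
    - {"x":0,"y":0.1,"z":-17,"twist":-0.5,"jaw":3}
    - {"x":0,"y":0.1,"z":-17,"twist":-0.5,"jaw":0.8}
    - {"x":0,"y":0.1,"z":-17,"twist":-0.5,"jaw":0.8}
    - {"x":0,"y":0.1,"z":-17,"twist":-0.5,"jaw":0.8}
    - {"x":0,"y":0.1,"z":-17,"twist":-0.5,"jaw":0.8}

```text
clock: 2.37
eef_pos: [0.4625, -0.3292, 0.019]
tool_rot: [0.526, 0.474, -0.525, 0.472]
ft_force: [1.0, 0.9, -2.0]
grip_width: 0.0111
```

Request:
step_arm:
  series:
    - {"x":0,"y":0,"z":3,"twist":0,"jaw":0.5}
    - {"x":0,"y":1,"z":7,"twist":0,"jaw":0.5}
    - {"x":0,"y":2,"z":11,"twist":5,"jaw":0.5}
    - {"x":-1,"y":3,"z":14,"twist":12,"jaw":0.5}
    - {"x":-2,"y":4,"z":17,"twist":19,"jaw":0.5}
    - {"x":-3,"y":5,"z":18,"twist":26,"jaw":0.5}
    - {"x":-4,"y":6,"z":18,"twist":33,"jaw":0.5}
    - {"x":-5,"y":7,"z":18,"twist":40,"jaw":0.5}
    - {"x":-6,"y":8,"z":18,"twist":47,"jaw":0.5}
    - {"x":-6,"y":8,"z":18,"twist":54,"jaw":0.5}

```text
clock: 3.2
eef_pos: [0.4005, -0.2473, 0.2002]
tool_rot: [0.252, 0.662, -0.251, 0.66]
ft_force: [-0.8, 0.5, -2.9]
grip_width: 0.0112
```

Request:
step_arm:
  series:
    - {"x":0,"y":0,"z":0,"twist":7,"jaw":0.5}
    - {"x":0,"y":0,"z":0,"twist":14,"jaw":0.5}
    - {"x":0,"y":0,"z":0,"twist":21,"jaw":0.5}
    - {"x":0,"y":0,"z":0,"twist":28,"jaw":0.5}
    - {"x":0,"y":2,"z":0,"twist":35,"jaw":0.5}
    - {"x":0,"y":5,"z":0,"twist":42,"jaw":0.5}
    - {"x":0,"y":8,"z":0,"twist":49,"jaw":0.5}
    - {"x":0,"y":11,"z":0,"twist":56,"jaw":0.5}
    - {"x":-1,"y":14,"z":0,"twist":63,"jaw":0.5}
    - {"x":-1,"y":17,"z":0,"twist":70,"jaw":0.5}

```text
clock: 4.03
eef_pos: [0.3888, -0.076, 0.201]
tool_rot: [-0.175, 0.686, 0.175, 0.684]
ft_force: [-0.1, 0.4, -2.9]
grip_width: 0.0111
```

Request:
step_arm:
  series:
    - {"x":0,"y":2,"z":0,"twist":7,"jaw":0.5}
    - {"x":-1,"y":4,"z":0,"twist":14,"jaw":0.5}
    - {"x":-1,"y":6,"z":0,"twist":21,"jaw":0.5}
    - {"x":-1,"y":8,"z":0,"twist":28,"jaw":0.5}
    - {"x":-1,"y":10,"z":0,"twist":35,"jaw":0.5}
    - {"x":-1,"y":11,"z":-2,"twist":42,"jaw":0.5}
    - {"x":-1,"y":11,"z":-5,"twist":45,"jaw":0.5}
    - {"x":-1,"y":11,"z":-8,"twist":45,"jaw":0.5}
    - {"x":-1,"y":11,"z":-8.5,"twist":45,"jaw":0.5}
    - {"x":-1,"y":11,"z":-8.5,"twist":45,"jaw":0.5}

```text
clock: 4.87
eef_pos: [0.3768, 0.0339, 0.1151]
tool_rot: [-0.424, 0.568, 0.424, 0.564]
ft_force: [0.5, 0.3, -2.4]
grip_width: 0.0111
```

```bash
python3 - <<'E'
from h import *
im,d,p,R=wsnap('w2');print(p,yaw(R),np.round(R,3)); snap('side','side2');snap('scene','scene2')
E
```

```text
[0.37677465 0.03391845 0.11511767] 163.6763019530473 [[-0.005 -0.96   0.281]
 [-0.003  0.281  0.96 ]
 [-1.     0.004 -0.005]]
```

View pics/w2.png

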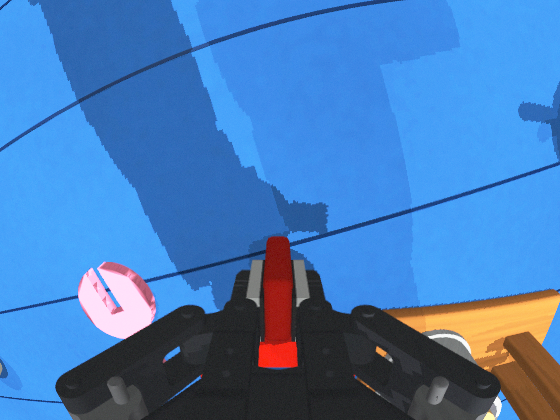

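View pics/side2.png

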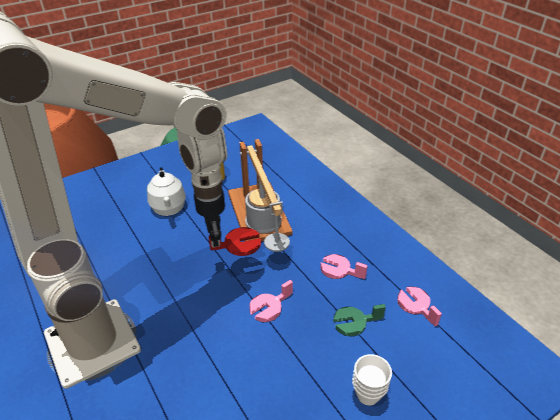

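```bash
python3 - <<'E'
import cv2
a=cv2.imread('pics/side2.png');cv2.imwrite('pics/side2c.png',cv2.resize(a[130:270,190:320],None,fx=4.2,fy=4.2,interpolation=2))
a=cv2.imread('pics/scene2.png');cv2.imwrite('pics/scene2c.png',cv2.resize(a[150:250,200:380],None,fx=4.4,fy=4.4,interpolation=2))
E
```

```text
(no output)
```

View pics/side2c.png

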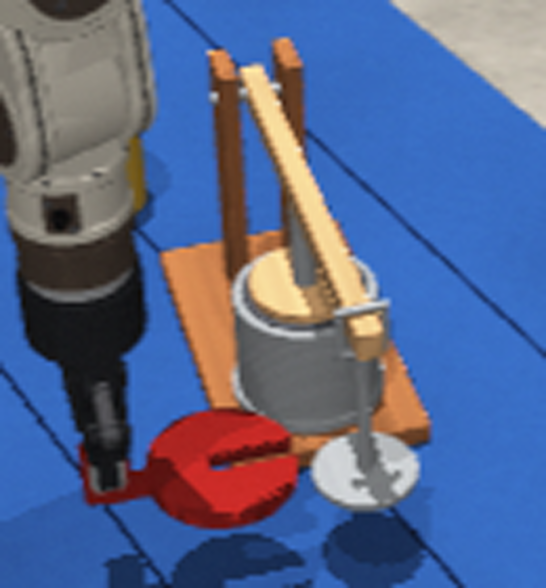

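View pics/scene2c.png

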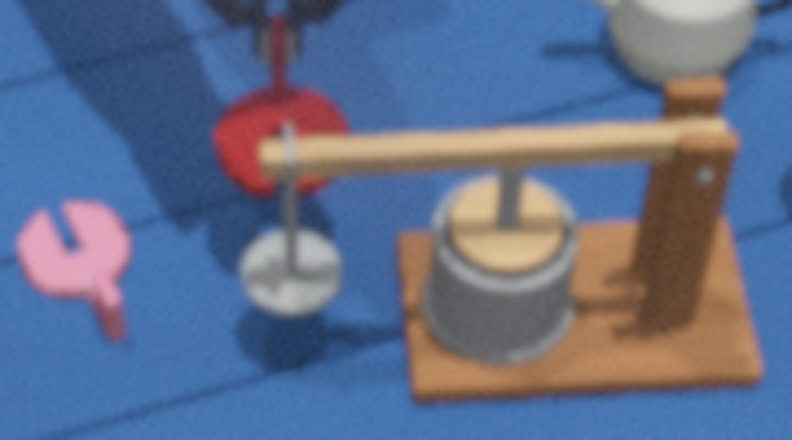

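```bash
python3 - <<'E'
from h import *
for n in ['side','scene']:
    z=np.load(f'pics/{n}2.npz');im,d=z['im'],z['d'];P=cloud(n,d)
    h=cv2.cvtColor(im,cv2.COLOR_RGB2HSV);H,S=h[...,0],h[...,1]
    m=((H<6)|(H>172))&(S>150)&(abs(P[...,0]-.45)<.12)&(abs(P[...,1])<.12)
    l,s=clean(m);i=1+np.argmax(s[1:,4]);m=l==i
    v,u=np.nonzero(m&(abs(P[...,2]-.108)<.012));Q=rayplane(n,np.c_[u,v],.110)[:,:2]*1000
    hd=np.array([-.959,.284]);c0=Q.mean(0);hull=cv2.convexHull(Q.astype(np.float32))[:,0];ok=(hull-c0)@hd<10
    g=least_squares(lambda q:np.linalg.norm(hull[ok]-q,axis=1)-50,c0,loss='soft_l1')
    print(n,s[i],'red centre',g.x.round(1),np.abs(g.fun).mean().round(2),np.nanmedian(P[...,2][m]))
    # pan: grey low-sat
    m=(abs(P[...,2]-.075)<.01)&(S<90)&(abs(P[...,0]-.548)<.06)&(abs(P[...,1]+.014)<.06)
    v,u=np.nonzero(m);Q=rayplane(n,np.c_[u,v],.075)[:,:2]*1000
    hull=cv2.convexHull(Q.astype(np.float32))[:,0]
    g=least_squares(lambda q:np.linalg.norm(hull-q,axis=1)-36,Q.mean(0),loss='soft_l1');print(' pan',len(Q),g.x.round(1),np.abs(g.fun).mean().round(2))
    # stem pixels
    m=(P[...,2]>.09)&(P[...,2]<.16)&(S<90)&(abs(P[...,0]-.548)<.03)&(abs(P[...,1]+.014)<.03)
    q=P[m];print(' stem depth pts',len(q),q.mean(0).round(4), q.std(0).round(4))
# beam from wrist0
import os
z=np.load('pics/wrist0.npz');R=Ro.from_quat([0,.708,0,.7065]).as_matrix();p=np.array([.4995,0,.2305])
P=wcloud(z['d'],p,R);h=cv2.cvtColor(z['im'],cv2.COLOR_RGB2HSV)
m=(abs(P[...,2]-.206)<.012)&(h[...,0]<28)&(h[...,1]>70);Q=P[m];print('beam w0',len(Q),Q.mean(0),Q.min(0),Q.max(0))
if len(Q)>10:
    vx,vy,x0,y0=cv2.fitLine(Q[:,:2].astype(np.float32),cv2.DIST_HUBER,0,.01,.01)[:,0];print(np.degrees(np.arctan2(vy,vx)),x0,y0, 'at y=-.014: x',x0+vx/vy*(-.014-y0))
m=(abs(P[...,2]-.075)<.008)&(h[...,1]<70);B=np.zeros_like(m);B[160:250,280:370]=1
v,u=np.nonzero(m&B);Q=wplane(np.c_[u,v],p,R,.075)[:,:2]*1000;hull=cv2.convexHull(Q.astype(np.float32))[:,0]
g=least_squares(lambda q:np.linalg.norm(hull-q,axis=1)-36,Q.mean(0),loss='soft_l1');print(' pan w0',len(Q),g.x.round(1),np.abs(g.fun).mean().round(2),np.nanmedian(P[...,2][m&B]))
E
```

```text
side [209 227  52  29 854] red centre [451.7  12. ] 2.78 0.11231660385167437
 pan 350 [545.5 -14.1] 1.22
 stem depth pts 68 [ 0.5448 -0.0159  0.1269] [0.0026 0.0027 0.0197]
scene [249 172  28  22 236] red centre [457.4  13.9] 1.24 0.11242580769355626
 pan 311 [551.1 -12.9] 0.62
 stem depth pts 41 [ 0.552  -0.0124  0.1273] [0.002  0.0026 0.0199]
beam w0 11887 [0.56591378 0.0649253  0.20992286] [ 0.53335746 -0.03113606  0.19400208] [0.60253087 0.15325496 0.21760959]
73.60664 0.5648275 0.0645214 at y=-.014: x 0.5417273
 pan w0 3536 [546.6 -11.5] 0.46 0.07539488417222279
```

Request:
step_arm:
  series:
    - {"x":1.0,"y":-0.3,"z":-0.4,"twist":0,"jaw":0.5}
    - {"x":2.5,"y":-0.7,"z":-0.8,"twist":0,"jaw":0.5}
    - {"x":4,"y":-1.1,"z":-0.8,"twist":0,"jaw":0.5}
    - {"x":5,"y":-1.4,"z":-0.8,"twist":0,"jaw":0.5}
    - {"x":6,"y":-1.7,"z":-0.8,"twist":0,"jaw":0.5}
    - {"x":7,"y":-1.95,"z":-0.8,"twist":0,"jaw":0.5}
    - {"x":8,"y":-2.25,"z":-0.8,"twist":0,"jaw":0.5}
    - {"x":9,"y":-2.5,"z":-0.8,"twist":0,"jaw":0.5}
    - {"x":9.4,"y":-2.6,"z":-0.8,"twist":0,"jaw":0.5}
    - {"x":9.4,"y":-2.6,"z":-0.8,"twist":0,"jaw":0.5}

```text
clock: 5.85
eef_pos: [0.4756, 0.0078, 0.1098]
tool_rot: [-0.425, 0.566, 0.422, 0.567]
ft_force: [0.3, -0.3, -2.8]
grip_width: 0.0113
```

```bash
cat >> h.py <<'E'
def crops(tag):
    a,_=snap('side','side'+tag);b,_=snap('scene','scene'+tag)
    A=cv2.resize(a[130:270,190:320],(390,420),interpolation=2);B=cv2.resize(b[160:260,215:315],(400,420),interpolation=2)
    cv2.imwrite('pics/c'+tag+'.png',np.hstack([A,B])[:,:,::-1])
E
python3 - <<'E'
from h import *
crops('3');p,R=wpose();print(p,yaw(R))
E
```

```text
[0.47392058 0.00805121 0.10957076] 163.64253559611296
```

View pics/c3.png

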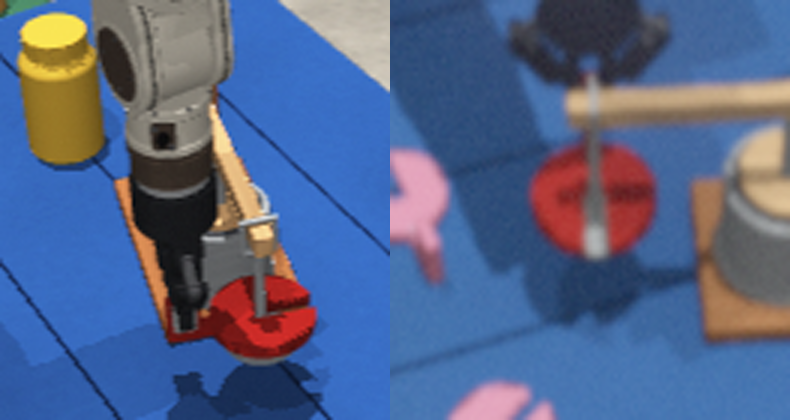

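Request:
step_arm:
  series:
    - {"x":-0.3,"y":0,"z":-0.3,"twist":0,"jaw":0.5}
    - {"x":-0.3,"y":0,"z":-0.8,"twist":0,"jaw":0.5}
    - {"x":-0.3,"y":0,"z":-1.2,"twist":0,"jaw":0.5}
    - {"x":-0.3,"y":0,"z":-1.4,"twist":0,"jaw":0.5}
    - {"x":-0.3,"y":0,"z":-1.4,"twist":0,"jaw":0.5}

```text
clock: 6.37
eef_pos: [0.4701, 0.0081, 0.0948]
tool_rot: [-0.425, 0.567, 0.423, 0.565]
ft_force: [-0.2, -0.0, -2.6]
grip_width: 0.0111
```

```bash
python3 - <<'E'
from h import *
crops('4');p,R=wpose();print(p,yaw(R),bot.get_obs()['ft_force'])
z=np.load('pics/side4.npz');n='side';im,d=z['im'],z['d'];P=cloud(n,d)
h=cv2.cvtColor(im,cv2.COLOR_RGB2HSV);H,S=h[...,0],h[...,1]
m=((H<6)|(H>172))&(S>150)&(abs(P[...,0]-.54)<.06)&(abs(P[...,1])<.12);print(np.nanmedian(P[...,2][m]))
E
```

```text
[0.47076677 0.00809435 0.09545973] 163.6495378154679 [ 0.81091297 -0.73029821 -2.43792152]
0.09034532705796705
```

View pics/c4.png

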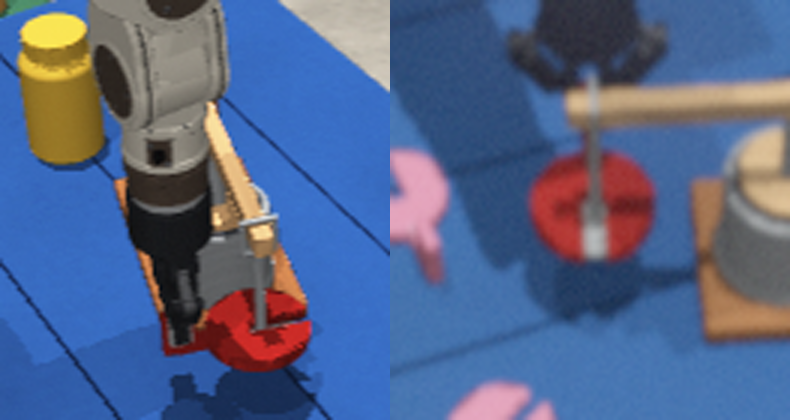

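Request:
step_arm:
  series:
    - {"x":0,"y":0,"z":-0.2,"twist":0,"jaw":0.5}
    - {"x":0,"y":0,"z":-0.4,"twist":0,"jaw":0.5}
    - {"x":0,"y":0,"z":-0.6,"twist":0,"jaw":0.5}
    - {"x":0,"y":0,"z":-0.6,"twist":0,"jaw":0.5}

```text
clock: 6.8
eef_pos: [0.471, 0.008, 0.0893]
tool_rot: [-0.425, 0.566, 0.423, 0.566]
ft_force: [-0.2, -0.0, -1.1]
grip_width: 0.0112
```

Request:
step_arm:
  series:
    - {"x":0,"y":0,"z":-0.2,"twist":0,"jaw":0.5}
    - {"x":0,"y":0,"z":-0.4,"twist":0,"jaw":0.5}
    - {"x":0,"y":0,"z":-0.4,"twist":0,"jaw":0.5}
    - {"x":0,"y":0,"z":-0.4,"twist":0,"jaw":0.5}

```text
clock: 7.13
eef_pos: [0.4712, 0.0081, 0.0854]
tool_rot: [-0.425, 0.566, 0.423, 0.566]
ft_force: [-1.3, 0.5, 0.7]
grip_width: 0.0109
```

```bash
python3 - <<'E'
from h import *
crops('5');p,R=wpose();o=bot.get_obs();print(p,yaw(R),o['ft_force'],o['ft_torque'])
E
```

```text
[0.47121901 0.0080678  0.08547277] 163.64952024530677 [-0.59380359  0.8174474   0.77108618] [ 0.06343042 -0.01010305  0.04969024]
```

View pics/c5.png

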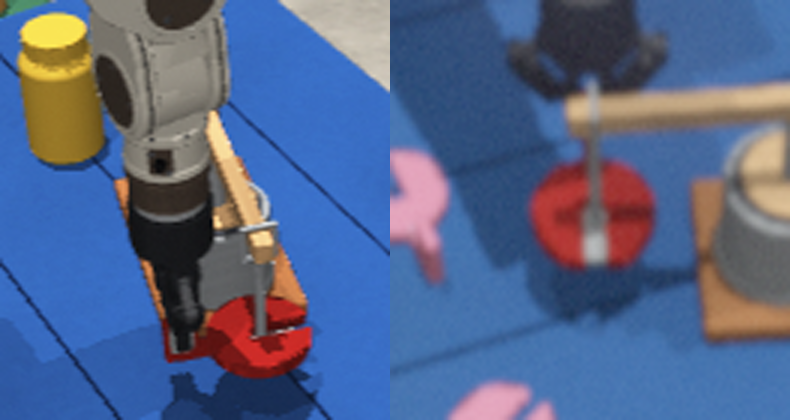

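Request:
step_arm:
  series:
    - {"x":0,"y":0,"z":0.1,"twist":0,"jaw":2}
    - {"x":0,"y":0,"z":0.1,"twist":0,"jaw":3}
    - {"x":0,"y":0,"z":0.1,"twist":0,"jaw":3.5}
    - {"x":0,"y":0,"z":0.1,"twist":0,"jaw":3.5}
    - {"x":0,"y":0,"z":2,"twist":0,"jaw":3.5}
    - {"x":0,"y":0,"z":5,"twist":0,"jaw":3.5}
    - {"x":-1,"y":0,"z":9,"twist":0,"jaw":3.5}
    - {"x":-3,"y":0,"z":13,"twist":0,"jaw":3.5}

```text
clock: 7.9
eef_pos: [0.4432, 0.0081, 0.2139]
tool_rot: [-0.425, 0.566, 0.423, 0.566]
ft_force: [0.8, -0.0, 0.7]
grip_width: 0.0351
```

```bash
python3 - <<'E'
from h import *
crops('6');p,R=wpose();o=bot.get_obs();print(p,yaw(R),o['ft_force'],o['grip_width'])
E
```

```text
[0.44452198 0.00810547 0.21890932] 163.64919650646135 [ 0.96980535  0.20813139 -0.46054436] 0.034996274919544275
```

View pics/c6.png

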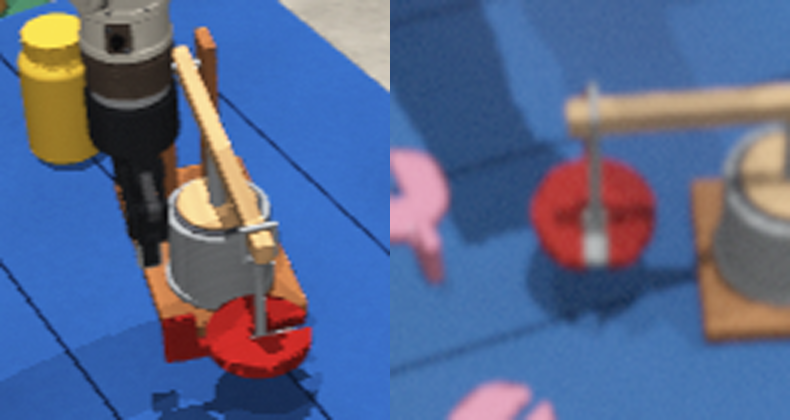

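Request:
step_arm:
  series:
    - {"x":0,"y":-3,"z":3,"twist":-2,"jaw":5}
    - {"x":0,"y":-7,"z":5,"twist":-5,"jaw":5}
    - {"x":0,"y":-11,"z":5,"twist":-5,"jaw":5}
    - {"x":1,"y":-15,"z":5,"twist":-5,"jaw":5}
    - {"x":3,"y":-18,"z":5,"twist":-5,"jaw":5}
    - {"x":6,"y":-21,"z":5,"twist":-5,"jaw":5}
    - {"x":9,"y":-24,"z":4,"twist":-5,"jaw":5}
    - {"x":12,"y":-27,"z":2,"twist":-5,"jaw":5}
    - {"x":15,"y":-30,"z":0,"twist":-5,"jaw":5}
    - {"x":18,"y":-32,"z":-3,"twist":-5,"jaw":5}

```text
clock: 8.83
eef_pos: [0.6146, -0.3064, 0.1993]
tool_rot: [-0.403, 0.581, 0.394, 0.588]
ft_force: [1.3, 0.1, 0.6]
grip_width: 0.0503
```

Request:
step_arm:
  series:
    - {"x":3,"y":-2.3,"z":0,"twist":0,"jaw":5}
    - {"x":3,"y":-2.3,"z":0,"twist":0,"jaw":5}
    - {"x":3,"y":-2.3,"z":0,"twist":0,"jaw":5}

```text
clock: 9.08
eef_pos: [0.6447, -0.3304, 0.1919]
tool_rot: [-0.4, 0.583, 0.396, 0.586]
ft_force: [1.5, 1.1, 0.1]
grip_width: 0.0501
```

```bash
python3 - <<'E'
from h import *
im,d,p,R=wsnap('w7');print(p,yaw(R))
try: wmeas('w7','green',42)
except Exception as e: print(e)
E
```

```text
[ 0.64470868 -0.33037599  0.19185926] 158.47456647601325
w7 green [234, 83, 85, 142, 5460] med z 0.0146 centre [ 582.  -307.5] res 0.31 top 406 [ 650.6 -334.5] ((651.0440673828125, -334.3405456542969), (10.922590255737305, 31.705846786499023), 68.12517547607422) dist 73.7 dir -21.4
```

View pics/w7.png

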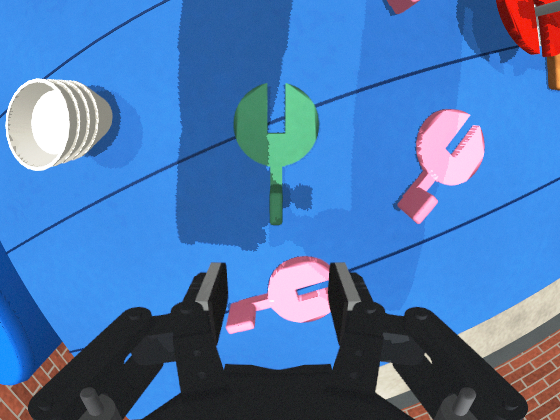

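Request:
step_arm:
  series:
    - {"x":0.3,"y":-0.3,"z":-4,"twist":0,"jaw":5}
    - {"x":0.3,"y":-0.3,"z":-8,"twist":0,"jaw":4.5}
    - {"x":0.3,"y":-0.3,"z":-11,"twist":0,"jaw":4}
    - {"x":0.3,"y":-0.3,"z":-11,"twist":0,"jaw":4}

```text
clock: 9.47
eef_pos: [0.6423, -0.3294, 0.0798]
tool_rot: [-0.398, 0.584, 0.399, 0.585]
ft_force: [-2.2, 1.3, -3.0]
grip_width: 0.0402
```

```bash
python3 - <<'E'
from h import *
p,R=wpose();o=bot.get_obs();print(p,yaw(R),np.round(R,3),o['joint_pos'],o['joint_vel'])
E
```

```text
[ 0.64226116 -0.32943009  0.07976866] 158.54718903837266 [[ 0.    -0.931  0.366]
 [ 0.002  0.366  0.931]
 [-1.     0.001  0.002]] [-0.47484755  0.77697329  0.47763647  1.27244665  0.0021776  -0.10042558] [-8.91165033e-04 -3.80433489e-02  1.15662669e-01  1.14808173e-01
  3.35579185e-07 -1.27223336e-03]
```

Request:
step_arm:
  series:
    - {"x":0.5,"y":-0.3,"z":-2,"twist":0,"jaw":4}
    - {"x":0.5,"y":-0.3,"z":-4.5,"twist":0,"jaw":4}
    - {"x":0.5,"y":-0.3,"z":-6.0,"twist":0,"jaw":4}
    - {"x":0.5,"y":-0.3,"z":-6.0,"twist":0,"jaw":4}
    - {"x":0.5,"y":-0.3,"z":-6.0,"twist":0,"jaw":4}

```text
clock: 9.88
eef_pos: [0.6478, -0.3323, 0.023]
tool_rot: [-0.398, 0.583, 0.398, 0.585]
ft_force: [-0.7, -0.2, -0.1]
grip_width: 0.0399
```

Request:
step_arm:
  series:
    - {"x":0.3,"y":-0.2,"z":-0.4,"twist":0,"jaw":3}
    - {"x":0.3,"y":-0.2,"z":-0.4,"twist":0,"jaw":0.5}
    - {"x":0.3,"y":-0.2,"z":-0.4,"twist":0,"jaw":0.5}
    - {"x":0.3,"y":-0.2,"z":-0.4,"twist":0,"jaw":0.5}
    - {"x":0.3,"y":-0.2,"z":-0.4,"twist":0,"jaw":0.5}

```text
clock: 10.3
eef_pos: [0.6529, -0.3353, 0.0227]
tool_rot: [-0.4, 0.582, 0.396, 0.586]
ft_force: [0.2, -0.5, 6.2]
grip_width: 0.0111
```

Request:
step_arm:
  series:
    - {"x":0,"y":0,"z":3,"twist":0,"jaw":0.5}
    - {"x":0,"y":0,"z":7,"twist":0,"jaw":0.5}
    - {"x":0,"y":1,"z":11,"twist":2,"jaw":0.5}
    - {"x":0.5,"y":3,"z":13,"twist":5,"jaw":0.5}
    - {"x":1,"y":5,"z":14,"twist":5,"jaw":0.5}
    - {"x":1.5,"y":7,"z":14,"twist":5,"jaw":0.5}
    - {"x":2,"y":9,"z":14,"twist":5,"jaw":0.5}
    - {"x":2,"y":9,"z":14,"twist":5,"jaw":0.5}

```text
clock: 10.97
eef_pos: [0.6741, -0.2406, 0.1633]
tool_rot: [-0.426, 0.562, 0.423, 0.568]
ft_force: [-0.3, 0.2, -2.6]
grip_width: 0.0108
```

```bash
python3 - <<'E'
from h import *
p,R=wpose();o=bot.get_obs();print(p,yaw(R),o['joint_pos'],o['grip_width'],o['ft_force'])
im,d,p,R=wsnap('w8')
E
```

```text
[ 0.67407693 -0.24063414  0.16328799] 163.845944082246 [-0.34474976  0.71566606  0.58054293  1.4278578   0.00440395 -0.06280686] 0.010849510177944399 [-0.30141576  0.23888602 -2.55820173]
```

View pics/w8.png

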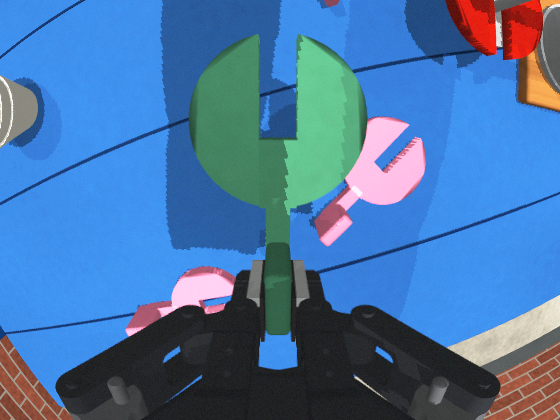

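Request:
step_arm:
  series:
    - {"x":0.5,"y":3,"z":0,"twist":0,"jaw":0.5}
    - {"x":1,"y":6,"z":0,"twist":0,"jaw":0.5}
    - {"x":1.5,"y":9,"z":-1,"twist":0,"jaw":0.5}
    - {"x":2,"y":12,"z":-2,"twist":0,"jaw":0.5}
    - {"x":2,"y":15,"z":-3.5,"twist":0,"jaw":0.5}
    - {"x":2,"y":17,"z":-4.5,"twist":0,"jaw":0.5}
    - {"x":2,"y":18.2,"z":-4.7,"twist":0,"jaw":0.5}
    - {"x":2,"y":18.2,"z":-4.7,"twist":0,"jaw":0.5}
    - {"x":2,"y":18.2,"z":-4.7,"twist":0,"jaw":0.5}

```text
clock: 11.77
eef_pos: [0.6936, -0.0614, 0.1162]
tool_rot: [-0.427, 0.564, 0.422, 0.567]
ft_force: [0.2, 0.2, -2.0]
grip_width: 0.0108
```

```bash
python3 - <<'E'
from h import *
o=bot.get_obs();print(o['joint_pos'],o['grip_width'],o['ft_force'])
im,d,p,R=wsnap('w9');print(p,yaw(R));crops('9')
E
```

```text
[-8.80285256e-02  6.91178387e-01  4.13210026e-01  1.28475309e+00
 -7.20927630e-04  1.95012082e-01] 0.010776100411687205 [ 0.24641972  0.17072143 -2.04600482]
[ 0.69357819 -0.06143251  0.11619042] 163.78260291603885
```

View pics/w9.png

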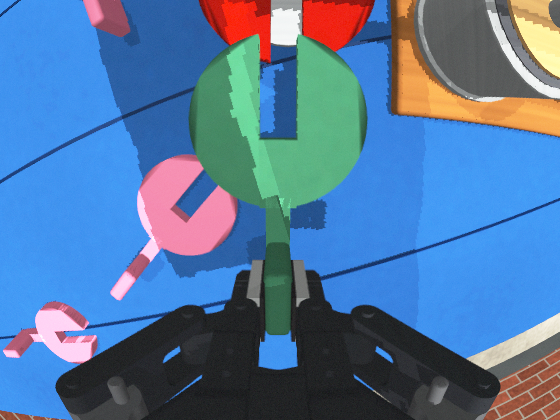

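View pics/c9.png

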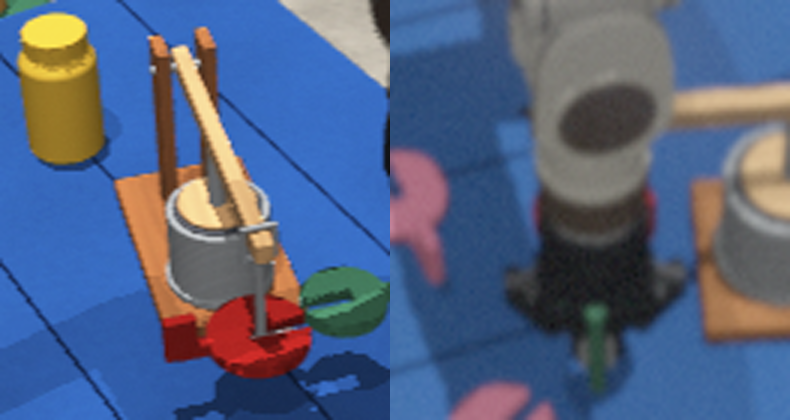

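```bash
python3 - <<'E'
from h import *
z=np.load('pics/w9.npz');im,d,p,R=[z[k] for k in('im','d','p','R')];P=wcloud(d,p,R)
h=cv2.cvtColor(im,cv2.COLOR_RGB2HSV);H,S=h[...,0],h[...,1]
g=(H>50)&(H<95)&(S>60);r=((H<6)|(H>172))&(S>185)&(np.arange(420)[:,None]<70)
# restrict to disc top
gz=np.nanmedian(P[90:150,200:250,2][g[90:150,200:250]]);rz=np.nanmedian(P[...,2][r]);print('top z green',gz,'red',rz)
dd=np.array([R[0,1],R[1,1]]);dd/=np.linalg.norm(dd);nn=np.array([-dd[1],dd[0]])   # dd toward stem
zg=.1162-.0227+.014
for zz in [zg,gz]:
    v,u=np.nonzero(g&(np.arange(420)[:,None]<205)&(abs(P[...,2]-gz)<.006));Q=wplane(np.c_[u,v],p,R,zz)[:,:2]*1000
    hull=cv2.convexHull(Q.astype(np.float32))[:,0];c0=Q.mean(0);ok=(hull-c0)@dd>-30
    f=least_squares(lambda q:np.linalg.norm(hull[ok]-q[:2],axis=1)-42,c0,loss='soft_l1');gc=f.x;print('green c',gc.round(1),np.abs(f.fun).mean().round(2),'from tcp',(gc-p[:2]*1000)@dd,(gc-p[:2]*1000)@nn)
def slot(mask,rows,zz):
    out=[]
    for row in rows:
        x=np.nonzero(mask[row])[0]; gp=np.nonzero(np.diff(x)>15)[0]
        if len(gp): 
            a,b=x[gp[0]],x[gp[0]+1];q=wplane([[a+.5,row],[b-.5,row]],p,R,zz)[:,:2]*1000;out.append([*(q.mean(0)),np.linalg.norm(q[1]-q[0])])
    return np.array(out)
sg=slot(g,range(60,130,10),zg);print('gslot lateral rel centre',((sg[:,:2]-gc)@nn).round(1),sg[:,2].round(1))
sr=slot(r,range(0,30,4),rz);print('rslot lateral rel green centre',((sr[:,:2]-gc)@nn).round(1),sr[:,2].round(1),sr[0])
# side view
n='side';z=np.load('pics/side9.npz');im,d=z['im'],z['d'];P=cloud(n,d);h=cv2.cvtColor(im,cv2.COLOR_RGB2HSV);H,S=h[...,0],h[...,1]
g=(H>50)&(H<95)&(S>60)&(abs(P[...,2]-.107)<.015)&(P[...,0]<.8);l,s=clean(g);g=l==1+np.argmax(s[1:,4]);v,u=np.nonzero(g);Q=rayplane(n,np.c_[u,v],zg)[:,:2]*1000
hull=cv2.convexHull(Q.astype(np.float32))[:,0];c0=Q.mean(0);f=least_squares(lambda q:np.linalg.norm(hull-q,axis=1)-42,c0,loss='soft_l1');print('side green c',f.x,np.abs(f.fun).mean())
gs=f.x
r=((H<6)|(H>172))&(S>150)&(abs(P[...,0]-.54)<.06)&(abs(P[...,1]+.013)<.06)&(P[...,2]<.095);zr=np.nanmedian(P[...,2][r]);v,u=np.nonzero(r);Q=rayplane(n,np.c_[u,v],.0805)[:,:2]*1000
hull=cv2.convexHull(Q.astype(np.float32))[:,0];c0=Q.mean(0);f=least_squares(lambda q:np.linalg.norm(hull-q,axis=1)-50,c0,loss='soft_l1');print('side red c',f.x,np.abs(f.fun).mean(),zr)
m=(P[...,2]>.09)&(P[...,2]<.16)&(S<90)&(abs(P[...,0]-.548)<.03)&(abs(P[...,1]+.014)<.03);print('stem',P[m].mean(0),m.sum())
# red plane tilt
A=P[r];c,*_=np.linalg.lstsq(np.c_[A[:,:2]-A[:,:2].mean(0),np.ones(len(A))],A[:,2],rcond=None);print('red tilt',c)
E
```

```text
top z green 0.10793471814749814 red 0.08161582753810306
green c [620.7 -40.2] 0.13 from tcp 75.94077830930907 -0.04286176286885253
green c [620.7 -40.2] 0.23 from tcp 75.87790583461516 -0.03319662666185943
gslot lateral rel centre [ 0.  0.  0.  0.  0. -0. -0.] [16.3 16.3 16.4 16.4 16.4 16.5 16.5]
rslot lateral rel green centre [-4.5 -4.3 -4.5 -4.5 -4.5 -4.5 -4.5 -4.5] [17.7 17.2 17.7 17.7 17.6 17.6 17.6 17.6] [557.37441837 -17.06884755  17.74062393]
side green c [618.40359305 -46.75626407] 10.819103272440598
side red c [539.81434003 -16.55090549] 4.857811935649422 0.08107201145347924
stem [ 0.54468046 -0.01554595  0.1271641 ] 69
red tilt [0.00820762 0.03152788 0.08026181]
```

Request:
step_arm:
  series:
    - {"x":0.13,"y":0.43,"z":0,"twist":-0.1,"jaw":0.5}
    - {"x":-0.9,"y":0.73,"z":0,"twist":-0.1,"jaw":0.5}
    - {"x":-1.9,"y":1.02,"z":0,"twist":-0.1,"jaw":0.5}
    - {"x":-2.9,"y":1.31,"z":0,"twist":-0.1,"jaw":0.5}
    - {"x":-3.9,"y":1.6,"z":0,"twist":-0.1,"jaw":0.5}
    - {"x":-4.9,"y":1.9,"z":0,"twist":-0.1,"jaw":0.5}
    - {"x":-5.9,"y":2.19,"z":0,"twist":-0.1,"jaw":0.5}
    - {"x":-6.9,"y":2.48,"z":0,"twist":-0.1,"jaw":0.5}
    - {"x":-7.5,"y":2.66,"z":0,"twist":-0.1,"jaw":0.5}
    - {"x":-7.5,"y":2.66,"z":0,"twist":-0.1,"jaw":0.5}

```text
clock: 12.75
eef_pos: [0.6183, -0.0367, 0.1177]
tool_rot: [-0.425, 0.564, 0.421, 0.569]
ft_force: [-0.3, -0.3, -1.8]
grip_width: 0.011
```

```bash
python3 - <<'E'
from h import *
o=bot.get_obs();print(o['joint_pos'],o['grip_width'],o['ft_force'])
im,d,p,R=wsnap('w10');print(p,yaw(R));crops('10')
E
```

```text
[-5.90244055e-02  5.33508364e-01  1.39538369e-01  1.16699051e+00
 -6.16223745e-04  2.29145472e-01] 0.010978384479609337 [-0.27340946 -0.28998435 -1.82177993]
[ 0.61825182 -0.03672173  0.11771024] 163.4884536150297
```

View pics/w10.png

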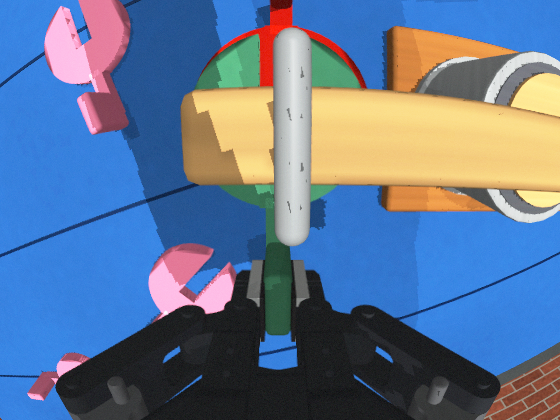

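View pics/c10.png

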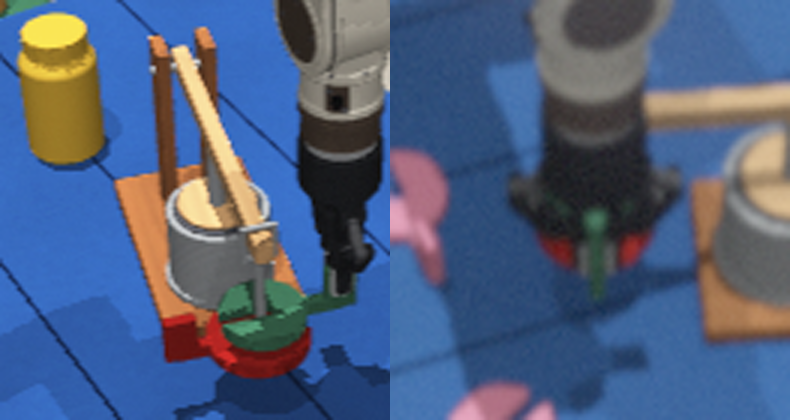

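```bash
python3 - <<'E'
from h import *
z=np.load('pics/w10.npz');im,d,p,R=[z[k] for k in('im','d','p','R')];P=wcloud(d,p,R)
h=cv2.cvtColor(im,cv2.COLOR_RGB2HSV);m=(h[...,1]<40)&(P[...,2]>.19);B=np.zeros_like(m);B[20:255,262:320]=1;m&=B
Q=P[m];dd=R[:2,1]/np.linalg.norm(R[:2,1]);nn=np.array([-dd[1],dd[0]])
print(len(Q),Q[:,2].min(),Q[:,2].max(),np.median(Q[:,2]))
t=(Q[:,:2]-p[:2])*1000;a=t@dd;b=t@nn
print('along',np.percentile(a,[0.5,50,99.5]),'mid',(np.percentile(a,.5)+np.percentile(a,99.5))/2,'lat',np.percentile(b,[1,50,99]))
w=(abs(P[...,2]-.206)<.012)&(h[...,0]<28)&(h[...,1]>70)&(np.arange(560)[None]<270);a=((P[w][:,:2]-p[:2])*1000)@dd;print('beam along',np.percentile(a,[1,99]),a.mean(),np.median(P[w][:,2]))
E
```

```text
2197 0.20658462575274253 0.21293424831663307 0.21087156290128067
along [59.12202122 65.22540235 75.17316194] mid 67.14759157790928 lat [-5.1611023  -2.12403105  0.58911664]
beam along [67.8707492  84.88985735] 76.5604474833773 0.2041088927498841
```

Request:
step_arm:
  series:
    - {"x":0,"y":0.15,"z":-0.3,"twist":0,"jaw":0.5}
    - {"x":0,"y":0.15,"z":-0.7,"twist":0,"jaw":0.5}
    - {"x":0,"y":0.15,"z":-1.1,"twist":0,"jaw":0.5}
    - {"x":0,"y":0.15,"z":-1.4,"twist":0,"jaw":0.5}
    - {"x":0,"y":0.15,"z":-1.4,"twist":0,"jaw":0.5}
    - {"x":0,"y":0.15,"z":-1.4,"twist":0,"jaw":0.5}

```text
clock: 13.4
eef_pos: [0.6196, -0.0352, 0.1029]
tool_rot: [-0.426, 0.564, 0.421, 0.569]
ft_force: [-1.0, -0.2, -2.0]
grip_width: 0.0113
```

```bash
python3 - <<'E'
from h import *
o=bot.get_obs();print(o['ft_force']);p,R=wpose();print(p,yaw(R));crops('11')
E
```

```text
[-1.01698999 -0.20980088 -1.98263629]
[ 0.61955393 -0.03521899  0.10290804] 163.50309565567792
```

View pics/c11.png

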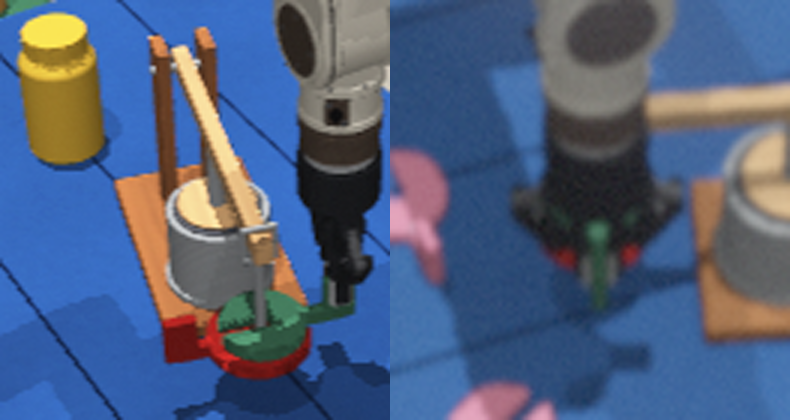

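Request:
step_arm:
  series:
    - {"x":-0.1,"y":0,"z":-0.2,"twist":0,"jaw":0.5}
    - {"x":-0.1,"y":0,"z":-0.4,"twist":0,"jaw":0.5}
    - {"x":-0.1,"y":0,"z":-0.4,"twist":0,"jaw":0.5}
    - {"x":-0.1,"y":0,"z":-0.4,"twist":0,"jaw":0.5}

```text
clock: 13.83
eef_pos: [0.6191, -0.0352, 0.0996]
tool_rot: [-0.426, 0.564, 0.42, 0.57]
ft_force: [-0.0, -0.4, -1.1]
grip_width: 0.011
```

Request:
step_arm:
  series:
    - {"x":-0.1,"y":0,"z":-0.2,"twist":0,"jaw":0.5}
    - {"x":-0.1,"y":0,"z":-0.4,"twist":0,"jaw":0.5}
    - {"x":-0.1,"y":0,"z":-0.4,"twist":0,"jaw":0.5}
    - {"x":-0.1,"y":0,"z":-0.4,"twist":0,"jaw":0.5}

```text
clock: 14.17
eef_pos: [0.6183, -0.0352, 0.0958]
tool_rot: [-0.426, 0.563, 0.42, 0.57]
ft_force: [1.3, -0.2, 0.7]
grip_width: 0.0112
```

```bash
python3 - <<'E'
from h import *
o=bot.get_obs();print(o['ft_force'],o['ft_torque']);p,R=wpose();print(p,yaw(R));crops('12')
E
```

```text
[ 1.27069801 -0.20424269  0.73116431] [-0.05726173 -0.18647173 -0.01586593]
[ 0.6183339  -0.03521419  0.09582502] 163.50464113109473
```

View pics/c12.png

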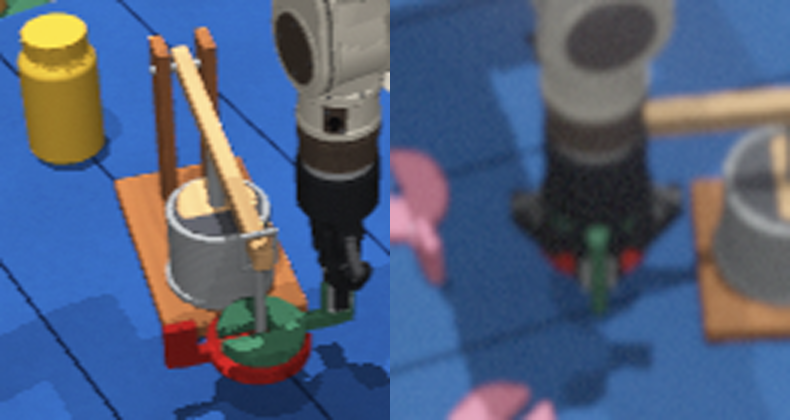

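Request:
step_arm:
  series:
    - {"x":0,"y":0,"z":0.1,"twist":0,"jaw":2}
    - {"x":0,"y":0,"z":0.1,"twist":0,"jaw":3}
    - {"x":0,"y":0,"z":0.1,"twist":0,"jaw":3.5}
    - {"x":0,"y":0,"z":0.1,"twist":0,"jaw":3.5}
    - {"x":0,"y":0,"z":2,"twist":0,"jaw":3.5}
    - {"x":0,"y":0,"z":5,"twist":0,"jaw":3.5}
    - {"x":0.5,"y":-0.5,"z":9,"twist":0,"jaw":3.5}
    - {"x":1,"y":-1,"z":13,"twist":0,"jaw":3.5}
    - {"x":2,"y":-3,"z":16,"twist":0,"jaw":3.5}
    - {"x":2,"y":-6,"z":18,"twist":0,"jaw":3.5}

```text
clock: 15.1
eef_pos: [0.6405, -0.0935, 0.2804]
tool_rot: [-0.429, 0.561, 0.42, 0.571]
ft_force: [0.3, 0.1, 0.6]
grip_width: 0.035
```

Request:
step_arm:
  series:
    - {"x":0,"y":-4,"z":0,"twist":0,"jaw":3.5}
    - {"x":0,"y":-8,"z":0,"twist":0,"jaw":3.5}
    - {"x":0,"y":-12,"z":0,"twist":0,"jaw":3.5}
    - {"x":0,"y":-12,"z":0,"twist":0,"jaw":3.5}
    - {"x":0,"y":-12,"z":0,"twist":0,"jaw":3.5}

```text
clock: 15.52
eef_pos: [0.6397, -0.2162, 0.2794]
tool_rot: [-0.427, 0.562, 0.419, 0.571]
ft_force: [-0.7, 0.5, 0.3]
grip_width: 0.0347
```

```bash
python3 - <<'E'
from h import *
crops('13');im,d,p,R=wsnap('w13');print(p,yaw(R))
n='side';z=np.load('pics/side13.npz');im,d=z['im'],z['d'];P=cloud(n,d);h=cv2.cvtColor(im,cv2.COLOR_RGB2HSV);H,S=h[...,0],h[...,1]
near=(abs(P[...,0]-.545)<.06)&(abs(P[...,1]+.013)<.06)
for c,m in [('g',(H>50)&(H<95)&(S>60)&near&(P[...,2]>.06)&(P[...,2]<.105)),('r',((H<6)|(H>172))&(S>150)&near&(P[...,2]>.05)&(P[...,2]<.09))]:
    A=P[m];c_,*_=np.linalg.lstsq(np.c_[A[:,:2]-A[:,:2].mean(0),np.ones(len(A))],A[:,2],rcond=None);print(c,len(A),'tilt,z',c_.round(3),np.median(A[:,2]))
E
```

```text
[ 0.64023549 -0.21324717  0.27993317] 163.73996313292852
g 520 tilt,z [0.025 0.023 0.087] 0.08738093418991866
r 257 tilt,z [0.063 0.073 0.071] 0.07265797042474648
```

View pics/c13.png

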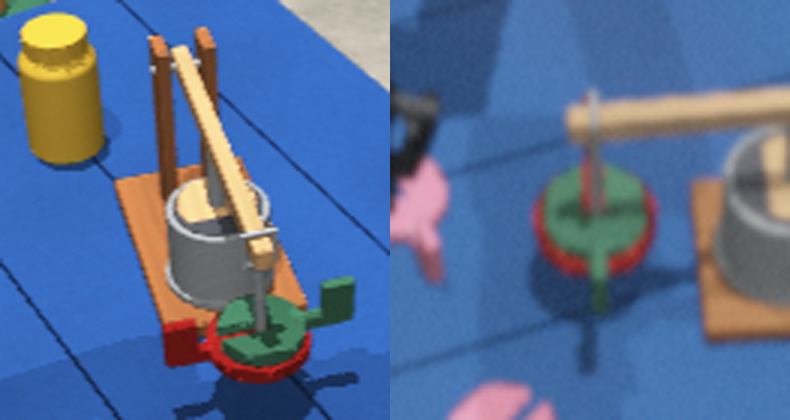

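View pics/w13.png

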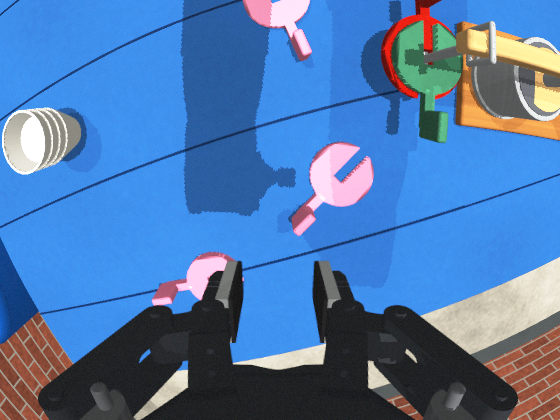

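```bash
python3 - <<'E'
from h import *
z=np.load('pics/w13.npz');im,d,p,R=[z[k] for k in('im','d','p','R')];P=wcloud(d,p,R)
cv2.imwrite('pics/w13c.png',cv2.resize(im[0:150,370:500],None,fx=4,fy=4,interpolation=2)[:,:,::-1])
h=cv2.cvtColor(im,cv2.COLOR_RGB2HSV);H,S=h[...,0],h[...,1]
box=np.zeros(H.shape,bool);box[0:150,370:480]=1
for c,m,r,zc in [('g',(H>50)&(H<95)&(S>60)&box&(P[...,2]<.1),42,None),('r',((H<6)|(H>172))&(S>150)&box&(P[...,2]<.08),50,None)]:
    A=P[m];zz=np.median(A[:,2]);k=abs(A[:,2]-zz)<.005;A=A[k];co,*_=np.linalg.lstsq(np.c_[A[:,:2]-A[:,:2].mean(0),np.ones(len(A))],A[:,2],rcond=None)
    v,u=np.nonzero(m);Q=wplane(np.c_[u,v][k],p,R,zz)[:,:2]*1000;hull=cv2.convexHull(Q.astype(np.float32))[:,0]
    f=least_squares(lambda q:np.linalg.norm(hull-q,axis=1)-r,Q.mean(0),loss='soft_l1');print(c,len(A),zz,'tilt',co[:2].round(3),'centre',f.x.round(1),np.abs(f.fun).mean().round(2))
for zz in ['scene13']:
    pass
E
```

```text
g 3409 0.08804075692428642 tilt [0.003 0.008] centre [546.1 -14.6] 5.17
r 1359 0.07392036519368514 tilt [-0.003  0.01 ] centre [543.4 -13.6] 1.65
```

View pics/w13c.png

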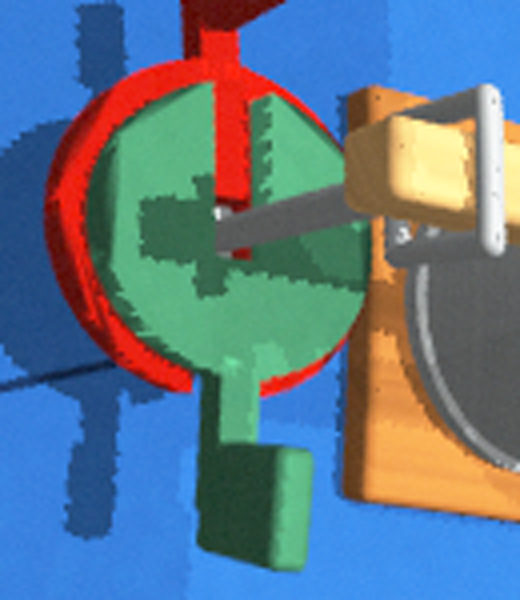

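```bash
python3 - <<'E'
from h import *
a=np.load('pics/scene0.npz')['im'].astype(float);b=np.load('pics/scene13.npz')['im'].astype(float)
for n,(x0,y0,x1,y1) in dict(cups=(95,220,135,262),canister=(380,152,418,204),teapot=(338,128,385,168)).items(): print(n,np.abs(a-b)[y0:y1,x0:x1].mean().round(1))
print(bot.job_done())
E
```

```text
cups 1.5
canister 1.8
teapot 1.5
the job is handed in; nothing more can be done
None
```

I hung the red weight first, with its handle on the robot side and its slot opening away from the robot. The green one went on top, turned the opposite way. I then let go, moved the arm well clear and handed the job in at about 15.7 s, well under the 61 s limit.

**Final checks in the wrist camera:**
- **Flatness:** both discs tilt by about 0.01 rad or less, and their tops are 14 mm apart, so green sits flat on red.
- **Stem:** it stands in both slots, about 8 mm from the end of green's slot by eye (9 mm would be exactly on the axis).
- **Centres:** red measures (543, −14) mm and green (546, −15) mm, close to the stem. Green's figure is rough because the beam hides part of its rim (5 mm fit residual).
- **Bystanders:** the teapot, canister and cups look unchanged between the first and last scene pictures.

**Where readings disagreed:** the scene camera read about 6 mm away from the side camera, so I relied on differences within one view. The side camera's depth also showed more tilt (0.03 to 0.10 rad). I put that down to disc-edge pixels, as the closer wrist view did not show it.

The wrist force readings I saw stayed under about 7 N.

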